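# Put a carved printing block away in the sloping block rack

## Robot

A 6-joint arm with a two-finger parallel gripper is mounted at the origin on the work surface. World frame = base frame: x ahead of the robot, y to its left, z up, the work surface at z = 0. Lengths are in mm, angles in rad, forces in N, time in s.
With the tool pointing down it reaches from about 350 to 725 mm from the base axis. Payload 4.3 kg.
Tool frame: the origin (TCP) lies at the very end of the fingers, on their centre line; the grasp point (between the pads) lies 19 mm behind it; z points along the fingers, y is the direction in which the jaws open and shut (so a half turn about z gives the same grasp; the last joint's range is limited). The gripper opens to 85 mm and grips with 20 to 120 N. Pads are 22 mm wide; open, the fingers measure 114 mm over their backs; the gripper's body (76 mm by 85 mm) begins 54 mm behind the grasp point. The pads swing forward as they close: fully open they stand 13 mm farther back than shut.
Start: joints at [0.99, 0.377, 0.081, 1.274, 0, 1.46], TCP at [260.832, 512.478, 231.329] pointing down, gripper open.
Joint ranges: [-2.72, 2.72], [-0.84, 1.66], [-1.02, 1.22], [-1.77, 2.12], [-1.37, 1.28], [-3.14, 3.14]. Speed limits (rad/s): [2.57, 2.57, 3.14, 3.14, 3.14, 3.14].

## Interface

Orientations are given as a unit quaternion [x, y, z, w].
In Python, from cell import bot, vision, finder gives the robot as it stands.
- The arm moves only by the tool play_rows, never from a script. Its argument "moves" is text: rows parted by semicolons, each of 7 numbers parted by spaces: the shift along the tool's x, y, z in units of 50 mm (1.0 is 50 mm), then the turn, a rotation vector about the tool's x, y, z in degrees, then the gripper's target within -1 to 1 (fully open at 1, half-way at 0, shut at -1). In form: x y z rx ry rz gripper; .... A call has 1 to 10 rows; each row is the pose to reach, as a shift and turn from the pose commanded when the call began, along the tool's axes at that moment; what a row does not reach only later rows make up. A row lasts 1/8 s, in which the tool goes at most 62.5 mm and 10.7 degrees, less where a joint would pass 70% of its speed; a pose out of reach is approached as far as the arm can. A call with a gripper value outside its range is refused whole. The fingers move at their own pace and stop on an object; the grip force is fixed at half the most. Time passes only in rows, so rows that repeat a pose let the fingers close. It gives the time, the measured TCP pose, the force and the opening at its end, in the units of the state.
- bot.sense(): the state, without advancing time (a new reading comes with each control period).
- vision.snapshot(name): name is "scene" or "top" or "wrist"; returns (picture, depth): 480x640x3 uint8, blue, green, red; 480x640 float32, mm along the optical axis (not along the pixel's ray), 0 where there is no reading.
- vision.camera_info(name): a dict with "K" (3x3 intrinsics, pixels), "world_to_cam" (4x4, takes a point from world to camera coordinates). Camera axes: x right, y down, z forward; pixel columns grow to the right and rows downward; lengths in mm; the calibration is good to about 2 mm. A picture is of the moment at which its call begins: read the wrist's pose just before it. camera_info takes no time and is no camera call; for the wrist camera it gives the pose at the moment of the call.
- bot.sign_off(): hands the job in, once; it reports no verdict.
Trained networks look in the newest picture that a camera, given by its name, has taken for a name from the list of things; names that differ only in an ending like _2 or _b are one class to them, and where a whole thing is asked for, a point or a joint stands for the part that bears it (a point fixed in the world has none). Each returns a list of dicts, best first, with "conf" (0 to 1); they miss things now and then, are a little off and sometimes report something else, mostly with a low value. They report only what shows in the picture. A call takes as long as a camera call.
- finder.find_in(camera, target): "location" ([x, y, z] in mm, in world coordinates, good to about 4 mm: the middle of the surface that is visible of it).
- finder.masks_of(camera, target): "region" (480x640 bool, what is visible of it).
- finder.landmark_of(camera, target): "location" ([x, y, z] in mm, in world coordinates, good to about 4 mm: a listed point, or the origin of a listed thing).
The state is a dict: "time": time; "q": joint angles; "joint_vel": joint speeds; "tau": joint torques, N m; "tcp_pos": TCP position; "eef_rot": TCP orientation; "ft_force": force on the tool from outside, world axes, zero at the start; "ft_torque": the same for the moment, N m; "finger_gap": finger opening in mm.
Only numpy, scipy, OpenCV 4.12 (cv2) and the standard library are available. Lean on these libraries where they do the work, as an engineer would, in place of code of your own. Each camera call takes 0.05 s, during which the arm holds its last target.

## Task

The carved printing block standing upright in the dark wooden drying stand is dry: take it out and slide it into the free holder of the sloping rack, all the way down to the bottom of the slot. Keep hold of it until it is all the way down (do not let it drop in), then let go of it, and leave the other block and the things lying about where they are.

Things in the scene. Friction and masses are not known exactly. Their poses are not given: they have to be found in the camera images.
- block: the printing block to put away: a flat slab 12 mm thick (its x), 100 mm wide (y), 140 mm high (z), plywood with a 3 mm grey carved linoleum face on its +x side; about 130 g. Origin at the centre of its lower edge face, z up. At the start it stands upright in the drying stand, its lower 30 mm in the groove, the upper 110 mm free
- block_mid (a point): the centre of that block, 70 mm above its origin along its z
- stand: the drying stand, fixed to the table: a dark wooden strip 90 mm deep (x), 150 mm long (y), 42 mm high, with one upright groove along its y, 15 mm wide, open at both ends and 30 mm deep (groove floor 12 mm above the table). Origin at the centre of its underside
- free_slot: slot of the rack's empty holder. Origin: centre of the slot's floor, 40 mm above the table. z points out of the slot, sloping 30 degrees from vertical towards the holder's -x side (roughly the robot's side); x across its 15 mm gap (upwards, away from the robot), y along its 106 mm length. Four walls 10 mm thick rise 50 mm along z; a block fully home, either face up, has its centre 70 mm along z
- free_mouth (a point): centre of that slot's mouth, 63 mm from the slot's floor along its z. From 50 to 63 mm all four sides flare outward at 30 degrees, so that the mouth is 30 mm by about 120 mm. The upper 77 mm of a block that is fully home stands out of the mouth
- base: the rack's board, fixed to the table, 200 mm (x) by 285 mm (y), 18 mm thick, origin at the centre of its underside. The two like holders, 126 mm wide each, stand side by side on it, centred 68 mm to its +y and -y; which of them is free varies
- other_mid (a point): the centre of the other, like printing block (12 x 100 x 140 mm), which stands loose and fully home in the other holder, its top edge about 160 mm above the table; to be left there
- ink_jar: ink jar, 68 mm in diameter, 85 mm high, origin under its centre; to be left alone
- ink_can: ink can, 76 mm in diameter, 70 mm high, origin under its centre; to be left alone
- brayer: ink roller lying on the cutting mat in front of the robot: black roller 130 mm wide, 38 mm in diameter, its middle above the origin; red handle reaching 173 mm to -x; to be left alone
- brush: flat brush lying on the table on the robot's left, along its x, under 200 mm long, under 40 mm high; to be left alone
- ink_knife: ink knife (spatula) lying flat on the table on the robot's right, along its x, under 200 mm long, under 40 mm high; to be left alone
- mug: mug, 76 mm in diameter, 85 mm high, origin under its centre; to be left alone

How it is judged:
By the outcome, as a careful person would: the job done as asked, in the order asked, and still so for the second after the job is handed in, with the robot touching nothing.
It also fails if it takes over 50 s, if anything falls off the work surface, if the arm or the gripper's body presses on something with over 40 N, if the wrist force passes 120 N, or if a joint passes its speed limit or range.

## Working session

There is one attempt and no reset: what is moved stays moved. The work goes in short steps, Python scripts to look and compute and a tool call to move; the robot and the scene stay as the last step left them, time stands still between calls to the robot, and variables do not carry over. Pictures are saved under pics/ and viewed, and the job is handed in when it is done.

Besides the shell and the picture viewer there is one more tool, called after ">>>" as a command line: name --argument value ..., lists and objects as JSON in quotes. play_rows: Moves the arm, as the interface text tells. Its arguments: {"type":"object","properties":{"moves":{"type":"string"}},"required":["moves"]}

```bash
ls; mkdir -p pics; python3 - <<'E'
from cell import bot, vision, finder
import cv2
print(bot.sense())
for n in ["scene","top"]:
    im,d=vision.snapshot(n); cv2.imwrite(f"pics/{n}0.png",im)
    for t in ["block_mid","block","stand","free_slot","free_mouth","base","other_mid","ink_jar","ink_can","mug","brayer"]:
        r=finder.landmark_of(n,t)
        print(n,t,[( [round(float(v)) for v in x["location"]],round(float(x["conf"]),2)) for x in r[:3]])
E
```

```text
pics
{'time': 0.0, 'q': array([ 9.89679577e-01,  3.78046400e-01,  7.96086327e-02,  1.27439115e+00,
       -9.31673415e-06,  1.46050296e+00]), 'joint_vel': array([-0.00113849, -0.00075536, -0.00110108, -0.00124559, -0.00070024,
        0.00050329]), 'tau': array([ 2.05939410e-03, -4.63603342e+01,  2.69875574e+01,  2.08869902e-02,
        5.04725140e-04, -5.97400998e-06]), 'tcp_pos': array([260.4603748 , 511.88449348, 230.36369847]), 'eef_rot': array([ 2.33243215e-01,  9.72417899e-01, -9.57744531e-04, -3.39998457e-04]), 'ft_force': array([0.39257372, 0.3942899 , 0.18241461]), 'ft_torque': array([ 0.02373229,  0.00820629, -0.03257812]), 'finger_gap': 85.50178730645042}
scene block_mid []
scene block [([642, 188, 9], 0.64)]
scene stand [([642, 191, -1], 0.95), ([811, 35, 3], 0.47)]
scene free_slot [([575, -118, 39], 0.87), ([572, -182, 0], 0.7), ([334, -277, 3], 0.42)]
scene free_mouth [([544, -112, 96], 0.82)]
scene base [([570, -183, -4], 0.87)]
scene other_mid [([529, -253, 101], 0.96)]
scene ink_jar [([812, 35, 4], 0.57)]
scene ink_can [([336, -273, 0], 0.63)]
scene mug [([339, 279, -3], 0.66)]
scene brayer [([375, 28, -2], 0.82)]
top block_mid [([641, 196, 83], 0.66), ([568, -185, -3], 0.23)]
top block [([639, 195, 14], 0.69)]
top stand [([644, 190, 3], 0.85), ([570, -474, 0], 0.6), ([345, 283, 2], 0.47)]
top free_slot [([580, -116, 39], 0.76), ([640, 191, 15], 0.58)]
top free_mouth [([545, -116, 92], 0.9)]
top base [([570, -185, -1], 0.78), ([546, -116, 91], 0.58)]
top other_mid [([530, -247, 100], 0.73)]
top ink_jar [([810, 38, 1], 0.84), ([645, 191, 0], 0.64)]
top ink_can [([335, -276, 3], 0.9)]
top mug [([346, 283, -3], 0.66), ([579, -117, 38], 0.5)]
top brayer [([376, 25, 1], 0.59)]
```

View pics/scene0.png

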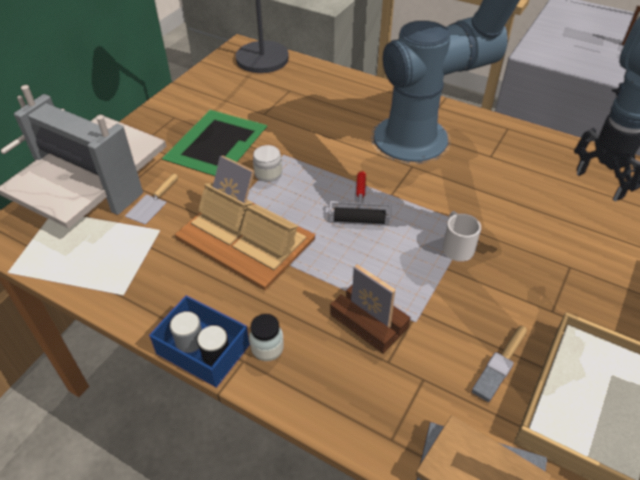

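View pics/top0.png

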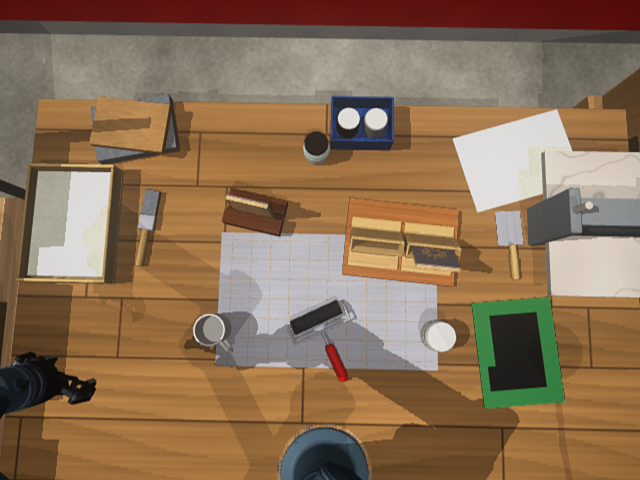

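The scene view shows the target block standing in the dark stand at about (370,295). The free holder is the one at about (265,230), and the other holder at about (228,180) is occupied. The top view agrees: stand (255,208), free holder (378,240). Next I measure the yaws and positions from depth.

```bash
cat > h.py <<'E'
import numpy as np, cv2
def cloud(d,info):
    K=np.array(info["K"]);T=np.linalg.inv(np.array(info["world_to_cam"]))
    v,u=np.mgrid[0:480,0:640]
    P=np.stack([(u-K[0,2])*d/K[0,0],(v-K[1,2])*d/K[1,1],d],-1)
    W=P@T[:3,:3].T+T[:3,3]; W[d<=0]=np.nan
    return W
def plane(P):
    P=P[np.isfinite(P).all(1)]
    m=np.ones(len(P),bool)
    rng=np.random.default_rng(0);best=0
    for _ in range(400):
        a=P[rng.choice(len(P),3,False)];n=np.cross(a[1]-a[0],a[2]-a[0]);L=np.linalg.norm(n)
        if L<1e-6: continue
        n/=L;k=np.abs((P-a[0])@n)<2.5
        if k.sum()>best: best=k.sum();m=k
    c=P[m].mean(0);n=np.linalg.svd(P[m]-c,full_matrices=False)[2][2]
    return c,n,P[m]
E
python3 - <<'E'
from cell import bot, vision, finder
import numpy as np,cv2
from h import *
np.set_printoptions(precision=3,suppress=True)
for n in ["scene","top"]:
    im,d=vision.snapshot(n); W=cloud(d,vision.camera_info(n)); np.save(f"/tmp/{n}.npy",W); cv2.imwrite(f"/tmp/{n}.png",im)
    for t in ["block","stand","base","free_slot","other_mid"]:
        r=finder.masks_of(n,t)
        if not r: print(n,t,None);continue
        m=r[0]["region"]; np.save(f"/tmp/{n}_{t}.npy",m)
        P=W[m]; P=P[np.isfinite(P).all(1)]
        ys,xs=np.nonzero(m)
        print(n,t,round(r[0]["conf"],2),m.sum(),(xs.mean(),ys.mean()),"pct",np.percentile(P,[3,50,97],axis=0).round(0).tolist())
        c,nn,I=plane(P); print("   plane",c,nn,len(I))
        # top rect
    def show(zlo,zhi,x0,x1,y0,y1,l):
        k=(W[...,2]>zlo)&(W[...,2]<zhi)&(W[...,0]>x0)&(W[...,0]<x1)&(W[...,1]>y0)&(W[...,1]<y1)
        if k.sum()<5: print(l,"none");return
        Q=W[k]; print(n,l,k.sum(),cv2.minAreaRect(Q[:,:2].astype(np.float32)),"z",np.median(Q[:,2]))
    show(145,160,560,720,110,270,"blocktop")
    show(36,48,560,720,80,300,"standtop")
    show(13,23,440,720,-360,-20,"board")
    show(80,150,440,720,-180,-30,"holder")
E
```

```text
scene block 0.96 1701 (np.float64(371.89770723104056), np.float64(294.4591416813639)) pct [[634.0, 146.0, 41.0], [647.0, 196.0, 106.0], [657.0, 241.0, 154.0]]
   plane [646.93  192.592  99.615] [ 0.977 -0.212  0.004] 1363
scene stand 0.73 2110 (np.float64(368.8597156398104), np.float64(322.31516587677726)) pct [[616.0, 119.0, 8.0], [670.0, 209.0, 40.0], [698.0, 268.0, 46.0]]
   plane [661.046 199.117  42.568] [-0.008  0.006 -1.   ] 972
scene base 0.98 3000 (np.float64(238.97033333333334), np.float64(254.42966666666666)) pct [[496.0, -324.0, 1.0], [645.0, -150.0, 18.0], [680.0, -41.0, 22.0]]
   plane [ 632.177 -166.515   18.223] [ 0.002 -0.    -1.   ] 1697
scene free_slot 0.63 1840 (np.float64(268.06358695652176), np.float64(229.0538043478261)) pct [[534.0, -177.0, 39.0], [576.0, -110.0, 76.0], [599.0, -54.0, 102.0]]
   plane [ 580.337 -114.909   71.138] [-0.862  0.089 -0.499] 924
scene other_mid 0.86 1164 (np.float64(232.90807560137458), np.float64(178.74398625429552)) pct [[498.0, -291.0, 97.0], [519.0, -243.0, 130.0], [540.0, -199.0, 163.0]]
   plane [ 519.547 -244.663  129.91 ] [ 
[... 1525 characters left out ...]
float64(258.4674369747899)) pct [[492.0, -296.0, 82.0], [517.0, -248.0, 135.0], [548.0, -201.0, 164.0]]
   plane [ 522.188 -249.772  127.145] [-0.853  0.074 -0.517] 757
top blocktop 239 ((641.7029418945312, 190.6605224609375), (98.99479675292969, 12.735002517700195), 77.84510040283203) z 151.7217906402925
top standtop 1411 ((641.620361328125, 189.192626953125), (150.622802734375, 91.07373046875), 77.62296295166016) z 42.1707979844889
top board 3986 ((573.78125, -187.6337432861328), (285.31787109375, 200.8227081298828), 84.88287353515625) z 18.824544975066942
top holder 680 ((555.3408203125, -117.52234649658203), (127.56144714355469, 46.323062896728516), 84.80084228515625) z 87.86602121555552
```

```bash
cat >> h.py <<'E'
from scipy.spatial.transform import Rotation as R
def frame(z,y):
    z=np.array(z,float);z/=np.linalg.norm(z);y=np.array(y,float);y-=z*(y@z);y/=np.linalg.norm(y)
    return R.from_matrix(np.stack([np.cross(y,z),y,z],1))
def az(a): a=np.radians(a);return np.array([np.cos(a),np.sin(a),0])
GR=frame([0,0,-1],az(-12.2))
SX=np.cos(np.radians(30))*az(-5)+np.array([0,0,.5]); SY=az(85); SZ=np.cross(SX,SY)
SR=frame(-SZ,SX); S0=np.array([579,-118,40.])
def go(s,p,Rt):
    R0=R.from_quat(s["eef_rot"]); d=R0.inv().apply(np.array(p)-s["tcp_pos"])/50
    rv=np.degrees((R0.inv()*Rt).as_rotvec())
    print("shift",d.round(3),"turn",rv.round(2))
E
python3 - <<'E'
from cell import bot
from h import *
s=bot.sense();go(s,[642,191,215],GR);print(SZ)
E
```

```text
shift [-9.711 -2.273  0.327] turn [ 1.000e-02 -1.000e-02  7.523e+01]
[-0.49809735  0.04357787  0.8660254 ]
```

>>> play_rows --moves "-1.2 -0.28 0.04 0 0 9.5 1; -2.4 -0.56 0.08 0 0 19 1; -3.6 -0.84 0.12 0 0 28.5 1; -4.8 -1.12 0.16 0 0 38 1; -6 -1.4 0.2 0 0 47.5 1; -7.2 -1.68 0.24 0 0 57 1; -8.4 -1.97 0.28 0 0 66 1; -9.3 -2.18 0.31 0 0 72 1; -9.71 -2.27 0.31 0 0 75.2 1; -9.71 -2.27 0.31 0 0 75.2 1"

```text
time: 3.05
tcp_pos: [643.0, 189.8, 215.1]
eef_rot: [0.779, 0.627, -0.0, -0.0]
ft_force: [0.2, 0.0, 1.0]
finger_gap: 85.4
```

```bash
python3 - <<'E'
from cell import bot,vision,finder
from h import *
s=bot.sense();print(s["tcp_pos"],s["q"],s["time"],s["ft_force"])
im,d=vision.snapshot("wrist");cv2.imwrite("pics/w1.png",im)
W=cloud(d,vision.camera_info("wrist"))
k=(W[...,2]>143)&(W[...,2]<162)&(W[...,0]>590)&(W[...,0]<700)&(W[...,1]>110)&(W[...,1]<270)
if k.sum()>5:print(k.sum(),cv2.minAreaRect(W[k][:,:2].astype(np.float32)),np.median(W[k][:,2]))
go(s,[642,191,98],GR)
E
```

```text
[642.95033166 189.81124917 215.14130043] [1.92437695e-01 5.90743983e-01 3.79599387e-01 1.36001415e+00
 1.34770082e-04 1.97755454e+00] 3.05 [0.23855217 0.04738932 0.96808466]
3940 ((640.2919311523438, 194.41140747070312), (100.209716796875, 11.867877960205078), 78.00926208496094) 153.63345339803686
shift [ 0.019 -0.023  2.343] turn [-0.02  0.   -0.08]
```

View pics/w1.png

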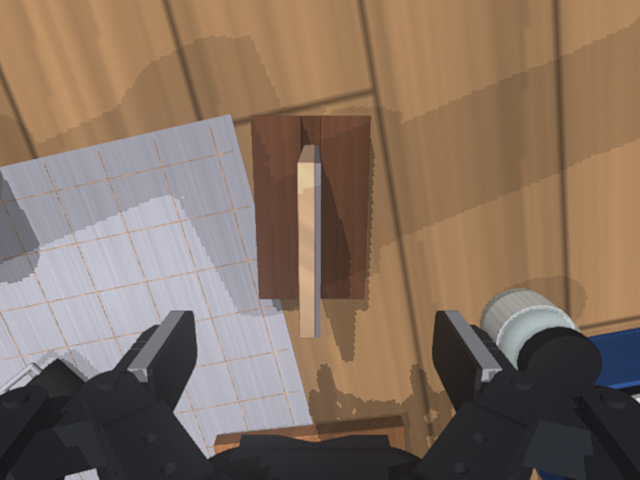

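The wrist view shows the block's top edge at about (308,250), square to the jaws and centred between the pads at (190..440). Its position agrees with the fixed cameras, so I descend and grip.

>>> play_rows --moves "0.02 -0.02 0.6 0 0 0 1; 0.02 -0.02 1.2 0 0 0 1; 0.02 -0.02 1.8 0 0 0 1; 0.02 -0.02 2.34 0 0 0 1; 0.02 -0.02 2.34 0 0 0 1; 0.02 -0.02 2.34 0 0 0 -0.4; 0.02 -0.02 2.34 0 0 0 -1; 0.02 -0.02 2.34 0 0 0 -1; 0.02 -0.02 2.34 0 0 0 -1; 0.02 -0.02 2.34 0 0 0 -1"

```text
time: 4.35
tcp_pos: [641.6, 192.4, 99.6]
eef_rot: [0.778, 0.628, 0.001, 0.0]
ft_force: [-0.6, -0.6, 3.6]
finger_gap: 11.3
```

>>> play_rows --moves "0 0 -0.3 0 0 0 -1; 0 0 -0.8 0 0 0 -1; 0 0 -1.5 0 0 0 -1; 0 0 -2.2 0 0 0 -1; 0 0 -2.4 0 0 0 -1; 0 0 -2.4 0 0 0 -1"

```text
time: 5.1
tcp_pos: [641.7, 192.4, 219.1]
eef_rot: [0.778, 0.628, 0.001, 0.0]
ft_force: [-0.8, -0.4, -1.7]
finger_gap: 11.3
```

```bash
python3 - <<'E'
from cell import bot,vision,finder
from h import *
s=bot.sense();print(s["tcp_pos"],s["finger_gap"],s["ft_force"])
go(s,S0+SZ*(90+87.6),SR)
im,d=vision.snapshot("scene");cv2.imwrite("pics/s2.png",im)
W=cloud(d,vision.camera_info("scene"))
m=finder.masks_of("scene","block")[0]["region"]
P=W[m];P=P[np.isfinite(P).all(1)]
c,n,I=plane(P);n*=np.sign(n[0])
print("face",c,n,np.percentile(I[:,2],[1,99]))
R0=R.from_quat(s["eef_rot"])
print("face normal in tool",R0.inv().apply(n),"centre in tool",R0.inv().apply(c-s["tcp_pos"]))
E
```

```text
[641.67970702 192.37597323 219.14148771] 11.32039252038376 [-0.79368276 -0.38083742 -1.69627003]
shift [-6.554 -1.679  0.501] turn [-29.89   1.85  -7.02]
face [649.00171014 198.22748981 195.69738111] [ 9.78129981e-01 -2.07993516e-01 -6.61870462e-04] [133.47474695 272.10373745]
face normal in tool [0.00297196 0.99999401 0.00177502] centre in tool [ 7.25066075  5.89716398 23.45483929]
```

View pics/s2.png

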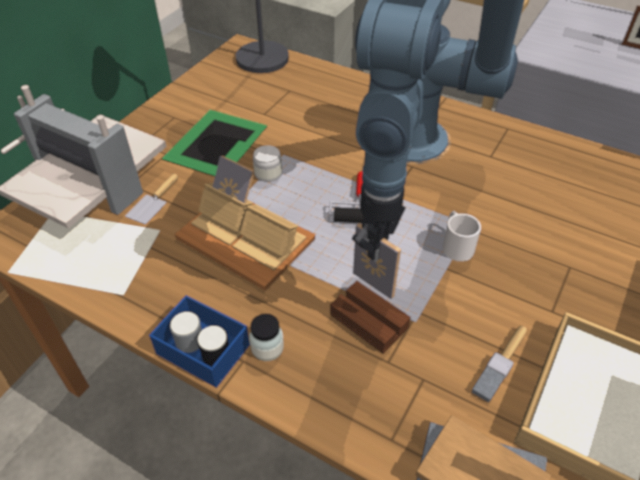

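Lifted: the block hangs below the gripper clear of the stand at about (375,270), held square, and the stand at about (370,315) is empty. Next I go to the pre-insertion pose above the mouth.

>>> play_rows --moves "-0.6 -0.15 0 0 0 0 -1; -1.5 -0.38 0 -4 0.2 -1 -1; -2.4 -0.61 0.05 -8.5 0.5 -2 -1; -3.3 -0.84 0.1 -13 0.8 -3 -1; -4.2 -1.07 0.15 -17.5 1.1 -4.1 -1; -5.1 -1.3 0.2 -22 1.4 -5.2 -1; -5.9 -1.51 0.3 -26 1.6 -6.1 -1; -6.4 -1.64 0.4 -29 1.8 -6.8 -1; -6.55 -1.68 0.5 -29.9 1.85 -7 -1; -6.55 -1.68 0.5 -29.9 1.85 -7 -1"

```text
time: 6.45
tcp_pos: [488.8, -109.7, 192.1]
eef_rot: [0.713, 0.652, 0.174, 0.189]
ft_force: [-0.4, 0.1, 0.1]
finger_gap: 11.0
```

```bash
cat > chk.py <<'E'
from cell import bot,vision,finder
from h import *
import sys
np.set_printoptions(precision=3,suppress=True)
s=bot.sense();print(s["time"],s["tcp_pos"],s["finger_gap"],s["ft_force"],s["q"])
T=lambda p:np.stack([SX,SY,SZ])@(np.array(p)-S0)
print("tcp in slot",T(s["tcp_pos"]))
go(s,S0+SZ*float(sys.argv[2]),SR)
for cam in ["scene","top"]:
    im,d=vision.snapshot(cam);cv2.imwrite(f"pics/{cam}_{sys.argv[1]}.png",im)
    W=cloud(d,vision.camera_info(cam)); D=(W-S0)@np.stack([SX,SY,SZ]).T
    for r in finder.masks_of(cam,"block")[:2]:
        m=r["region"]; P=D[m];P=P[np.isfinite(P).all(1)]
        c,n,I=plane(P);n*=np.sign(n[0])
        print(cam,"face in slot",r["conf"],c,n,"rng",np.percentile(I,[1,99],axis=0))
E
python3 chk.py a 177.6
```

```text
6.45 [ 488.841 -109.707  192.099] 11.035069150771243 [-0.428  0.121  0.094] [-0.463 -0.15  -0.783  0.449  0.183  1.243]
tcp in slot [ -2.359   0.403 176.991]
shift [-0.008  0.047 -0.012] turn [-0.24 -0.03 -0.1 ]
scene face in slot 0.67 [  3.38    3.307 155.476] [ 1.     0.007 -0.011] rng [[  0.494 -47.858  91.613]
 [  6.215  51.123 228.225]]
top face in slot 0.76 [  6.966   2.805 162.075] [ 1.    -0.001 -0.001] rng [[  4.182 -48.674  90.877]
 [  8.667  48.301 230.967]]
```

View pics/scene_a.png

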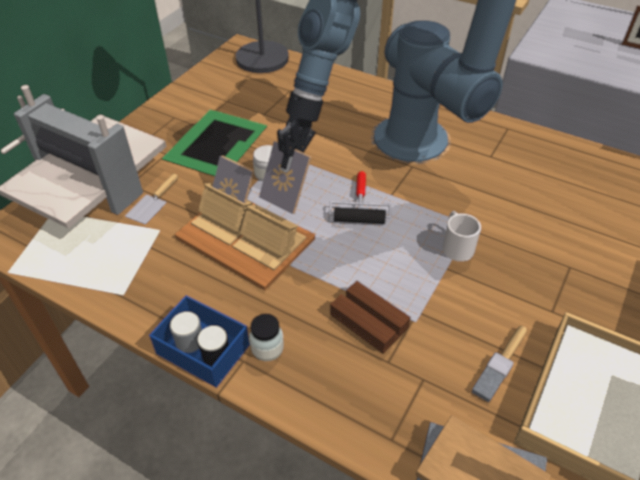

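The block is held above the free holder at about (283,180), clear of everything and parallel to the slot. I refine the slot centre per camera, using the clouds saved before anything blocked the view.

```bash
python3 - <<'E'
from h import *
np.set_printoptions(precision=2,suppress=True)
for n in ["scene","top"]:
    W=np.load(f"/tmp/{n}.npy"); D=(W-S0)@np.stack([SX,SY,SZ]).T
    D=D.reshape(-1,3); D=D[np.isfinite(D).all(1)]
    D=D[(np.abs(D[:,1])<75)&(np.abs(D[:,0])<40)&(D[:,2]>-5)&(D[:,2]<75)]
    k=(D[:,2]>5)&(D[:,2]<47)&(np.abs(D[:,1])<45)
    h,e=np.histogram(D[k][:,0],bins=np.arange(-30,31,2.));print(n,"x hist",dict(zip(e[:-1].astype(int).tolist(),h.tolist())))
    for lo,hi in [(13,21),(-12,-3),(3,12)]:
        kk=k&(D[:,0]>lo)&(D[:,0]<hi)
        if kk.sum()>20:
            c,nn,I=plane(D[kk]);print("  wall",lo,hi,kk.sum(),c,nn,len(I))
    # outer wall y extents
    o=D[(D[:,2]>10)&(D[:,2]<45)&(D[:,0]>13)&(D[:,0]<21)]
    if len(o)>20: print("  outer y",np.percentile(o[:,1],[0,1,99,100]))
    r=D[(D[:,2]>55)]
    print("  rim n",len(r),np.percentile(r,[1,50,99],axis=0))
    f=D[np.abs(D[:,2])<4]; f=f[np.abs(f[:,0])<8]
    if len(f): print("  floor",len(f),np.percentile(f,[1,50,99],axis=0))
E
```

```text
scene x hist {-30: 0, -28: 0, -26: 0, -24: 0, -22: 0, -20: 0, -18: 0, -16: 0, -14: 0, -12: 0, -10: 0, -8: 0, -6: 0, -4: 0, -2: 0, 0: 0, 2: 0, 4: 0, 6: 0, 8: 1, 10: 12, 12: 56, 14: 115, 16: 186, 18: 129, 20: 45, 22: 7, 24: 2, 26: 0, 28: 0}
  wall 13 21 507 [16.74  0.22 26.03] [-1.   -0.01  0.03] 389
  outer y [-74.9  -73.49  62.84  65.9 ]
  rim n 440 [[-19.13 -74.53  55.18]
 [ -3.78  -3.34  60.56]
 [ 21.45  63.96  65.62]]
  floor 14 [[ -6.97 -74.59  -2.64]
 [  2.31  62.08   0.65]
 [  6.75  64.99   2.87]]
top x hist {-30: 0, -28: 0, -26: 0, -24: 0, -22: 0, -20: 0, -18: 0, -16: 0, -14: 0, -12: 0, -10: 12, -8: 148, -6: 36, -4: 1, -2: 0, 0: 0, 2: 0, 4: 0, 6: 0, 8: 0, 10: 0, 12: 1, 14: 2, 16: 76, 18: 137, 20: 6, 22: 0, 24: 0, 26: 0, 28: 0}
  wall 13 21 222 [18.26  0.8  26.76] [-1. -0.  0.] 221
  wall -12 -3 197 [-6.74 -0.51 30.57] [-1.  0.  0.] 196
  outer y [-74.65 -64.05  61.14  61.39]
  rim n 423 [[-18.39 -73.95  55.16]
 [ -8.87  -4.98  61.31]
 [ 20.06  61.45  67.6 ]]
  floor 1 [[  2.64 -74.51  -0.25]
 [  2.64 -74.51  -0.25]
 [  2.64 -74.51  -0.25]]
```

```bash
python3 - <<'E'
from cell import bot,vision
import cv2
im,d=vision.snapshot("wrist");cv2.imwrite("pics/w3.png",im)
im=cv2.imread("pics/top_a.png");cv2.imwrite("pics/topcrop.png",cv2.resize(im[170:310,310:490],None,fx=4,fy=4))
E
```

```text
(no output)
```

View pics/w3.png

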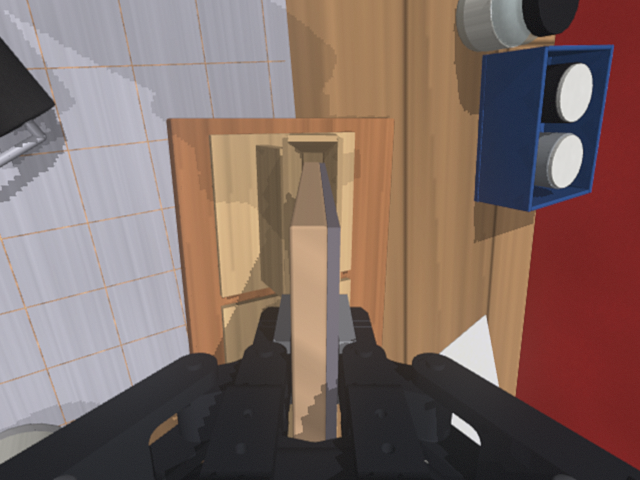

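View pics/topcrop.png

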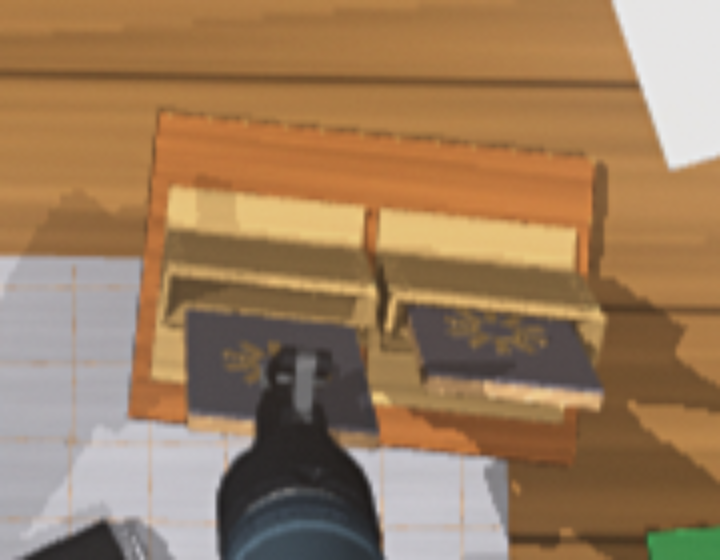

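```bash
python3 - <<'E'
import cv2
im=cv2.imread("pics/w3.png");cv2.imwrite("pics/w3c.png",cv2.resize(im[115:240,255:385],None,fx=5,fy=4.7,interpolation=cv2.INTER_NEAREST))
E
```

```text
(no output)
```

View pics/w3c.png

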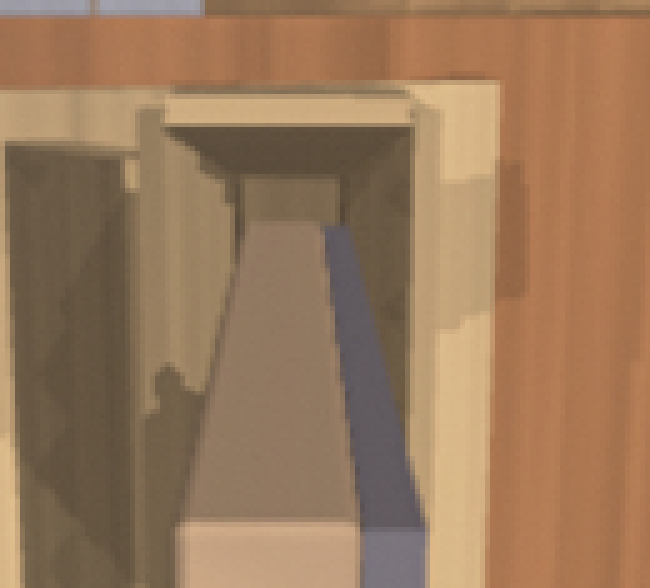

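>>> play_rows --moves "-0.01 0 0.2 0 0 0 -1; -0.01 0 0.4 0 0 0 -1; -0.01 0 0.6 0 0 0 -1; -0.01 0 0.7 0 0 0 -1; -0.01 0 0.7 0 0 0 -1"

```text
time: 7.32
tcp_pos: [507.2, -112.0, 162.7]
eef_rot: [0.712, 0.653, 0.174, 0.19]
ft_force: [-0.1, -1.1, -1.7]
finger_gap: 11.3
```

```bash
python3 chk.py b 88; python3 - <<'E'
from cell import bot,vision
import cv2
im,d=vision.snapshot("wrist");cv2.imwrite("pics/w4.png",cv2.resize(im[75:240,235:405],None,fx=4,fy=3.6,interpolation=cv2.INTER_NEAREST))
E
```

```text
7.325 [ 507.19  -111.97   162.682] 11.312031960044731 [-0.14  -1.067 -1.7  ] [-0.446 -0.077 -0.81   0.345  0.176  1.257]
tcp in slot [ -1.066  -0.252 142.277]
shift [0.005 0.024 1.085] turn [-0.13 -0.   -0.01]
scene face in slot 0.66 [  4.938   2.99  122.835] [ 1.    -0.001 -0.006] rng [[  2.438 -48.915  61.492]
 [  7.725  49.973 193.368]]
top face in slot 0.94 [  6.598   2.753 128.677] [ 1. -0. -0.] rng [[  4.292 -49.818  58.746]
 [  8.451  47.274 196.766]]
```

View pics/w4.png

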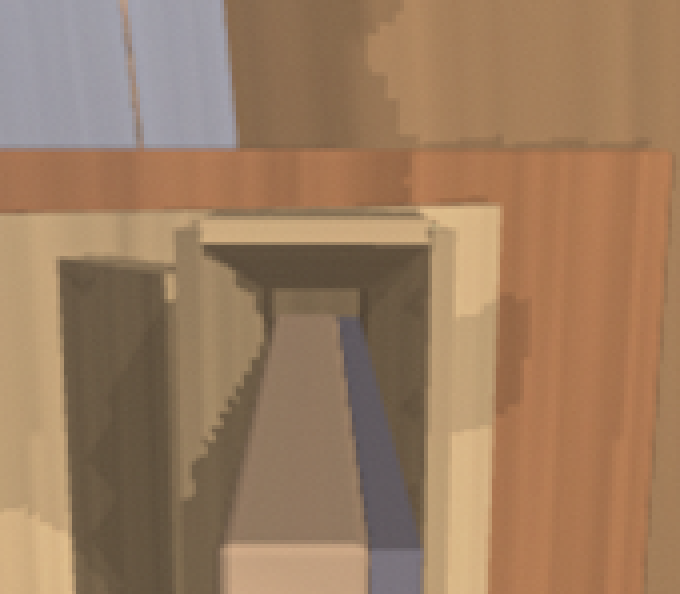

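The block's lower end sits centred in the slot throat: both run from about 270 to 363 in the crop. All three cameras agree within 1 mm, so I insert gently.

>>> play_rows --moves "0 0 0.1 0 0 0 -1; 0 0 0.2 0 0 0 -1; 0 0 0.3 0 0 0 -1; 0 0 0.4 0 0 0 -1; 0 0 0.5 0 0 0 -1; 0 0 0.5 0 0 0 -1"

```text
time: 8.32
tcp_pos: [519.7, -113.1, 141.2]
eef_rot: [0.712, 0.653, 0.174, 0.19]
ft_force: [0.2, 0.5, -0.6]
finger_gap: 11.6
```

```bash
python3 chk.py c 88
```

```text
8.325 [ 519.726 -113.112  141.216] 11.600233554057683 [ 0.2    0.482 -0.62 ] [-0.434 -0.022 -0.825  0.272  0.17   1.267]
tcp in slot [ -0.899  -0.297 117.393]
shift [0.006 0.019 0.588] turn [-0.11  0.   -0.01]
scene face in slot 0.7 [  5.252   4.154 110.896] [ 1.    -0.008  0.002] rng [[  2.633 -48.888  61.418]
 [  7.898  50.839 169.093]]
scene face in slot 0.31 [-201.541  384.164  120.713] [ 0.83   0.227 -0.51 ] rng [[-227.416  363.996   82.35 ]
 [-177.073  403.935  157.596]]
top face in slot 0.63 [  6.481   3.992 114.402] [ 1.    -0.     0.002] rng [[  3.528 -49.181  47.807]
 [  8.291  47.407 171.674]]
```

>>> play_rows --moves "0 0 0.1 0 0 0 -1; 0 0 0.2 0 0 0 -1; 0 0 0.3 0 0 0 -1; 0 0 0.4 0 0 0 -1; 0 0 0.48 0 0 0 -1; 0 0 0.52 0 0 0 -1; 0 0 0.52 0 0 0 -1"

```text
time: 9.4
tcp_pos: [532.8, -114.3, 119.1]
eef_rot: [0.712, 0.653, 0.174, 0.19]
ft_force: [0.6, -0.1, -0.6]
finger_gap: 11.5
```

>>> play_rows --moves "0 0 0.02 0 0 0 -1; 0 0 0.04 0 0 0 -1; 0 0 0.05 0 0 0 -1; 0 0 0.05 0 0 0 -1"

```text
time: 9.9
tcp_pos: [534.0, -114.5, 117.1]
eef_rot: [0.712, 0.653, 0.174, 0.191]
ft_force: [-0.1, 0.2, -1.3]
finger_gap: 11.2
```

>>> play_rows --moves "0 0 0.02 0 0 0 -1; 0 0 0.03 0 0 0 -1; 0 0 0.03 0 0 0 -1"

```text
time: 10.28
tcp_pos: [534.8, -114.6, 115.9]
eef_rot: [0.712, 0.653, 0.174, 0.191]
ft_force: [-1.0, -0.7, 0.1]
finger_gap: 11.3
```

>>> play_rows --moves "0 0 0.01 0 0 0 -1; 0 0 0.02 0 0 0 -1; 0 0 0.02 0 0 0 -1"

```text
time: 10.65
tcp_pos: [535.0, -114.6, 115.9]
eef_rot: [0.712, 0.652, 0.174, 0.191]
ft_force: [-13.0, 1.1, 14.4]
finger_gap: 11.4
```

```bash
python3 chk.py d 88; python3 - <<'E'
from h import *
import cv2
im=cv2.imread("pics/scene_d.png");cv2.imwrite("pics/sd.png",cv2.resize(im[130:290,160:340],None,fx=4,fy=3.7))
E
```

```text
10.65 [ 534.972 -114.648  115.895] 11.415007619773291 [-13.019   1.098  14.386] [-0.421  0.046 -0.839  0.187  0.163  1.279]
tcp in slot [-0.29  -0.498 87.803]
shift [ 0.01   0.006 -0.004] turn [-0.03  0.05 -0.01]
scene face in slot 0.81 [ 6.284  4.884 97.83 ] [ 1.    -0.001 -0.001] rng [[  3.992 -49.422  61.386]
 [  8.798  50.684 139.48 ]]
top face in slot 0.61 [ 6.765  1.757 98.605] [1.    0.002 0.004] rng [[  3.618 -50.434  46.953]
 [  8.5    46.985 142.183]]
```

View pics/sd.png

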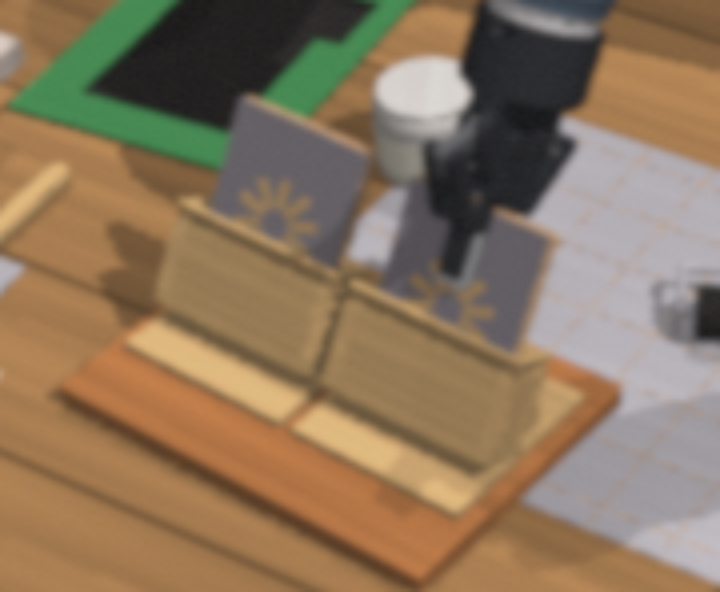

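The block is home. Contact built to about 19 N along the slot at TCP slot height 87.8 mm, against 87.6 expected, and its top edge is at about 140 mm. In the picture it stands level with its neighbour. I open the gripper and retreat along the slot axis.

>>> play_rows --moves "0 0 -0.01 0 0 0 -1; 0 0 -0.01 0 0 0 -0.4; 0 0 -0.01 0 0 0 0; 0 0 -0.01 0 0 0 0; 0 0 -0.01 0 0 0 0; 0 0 -0.3 0 0 0 0; 0 0 -0.8 0 0 0 0; 0 0 -1.5 0 0 0 0; 0 0 -2.2 0 0 0 0; 0 0 -2.2 0 0 0 0"

```text
time: 12.1
tcp_pos: [481.7, -110.6, 213.3]
eef_rot: [0.712, 0.652, 0.175, 0.193]
ft_force: [0.9, 0.3, 1.0]
finger_gap: 42.8
```

```bash
python3 chk.py e 88; python3 - <<'E'
from cell import vision,finder
from h import *
im=cv2.imread("pics/scene_e.png");cv2.imwrite("pics/se.png",cv2.resize(im[130:290,160:340],None,fx=4,fy=3.7))
for t in ["other_mid","brayer","ink_can","mug","ink_jar"]:
    print(t,[np.round(r["location"]) for r in finder.landmark_of("top",t)[:1]])
E
```

```text
12.1 [ 481.715 -110.605  213.3  ] 42.75274093065971 [0.879 0.298 0.958] [-0.474 -0.191 -0.759  0.506  0.189  1.232]
tcp in slot [  2.161  -1.112 198.862]
shift [ 0.028 -0.052  2.217] turn [0.23 0.14 0.03]
scene face in slot 0.87 [  3.13    3.782 101.347] [0.999 0.014 0.029] rng [[ -0.247 -48.455  60.839]
 [  6.548  50.123 141.052]]
scene face in slot 0.21 [  38.158 -347.717  -64.158] [ 0.49  -0.021  0.872] rng [[  -2.228 -384.351  -87.842]
 [  78.268 -312.723  -39.674]]
top face in slot 0.87 [ 4.049 -1.078 94.387] [ 1.    -0.001  0.031] rng [[  0.614 -50.424  43.589]
 [  6.678  46.467 141.785]]
top face in slot 0.45 [210.456 171.882 -68.877] [0.525 0.004 0.851] rng [[186.719 146.039 -84.567]
 [233.321 196.92  -53.788]]
other_mid [array([ 529., -251.,  101.])]
brayer [array([ 570., -474.,   -2.])]
ink_can [array([ 339., -272.,    1.])]
mug [array([344., 284.,  -2.])]
ink_jar [array([808.,  41.,   2.])]
```

View pics/se.png

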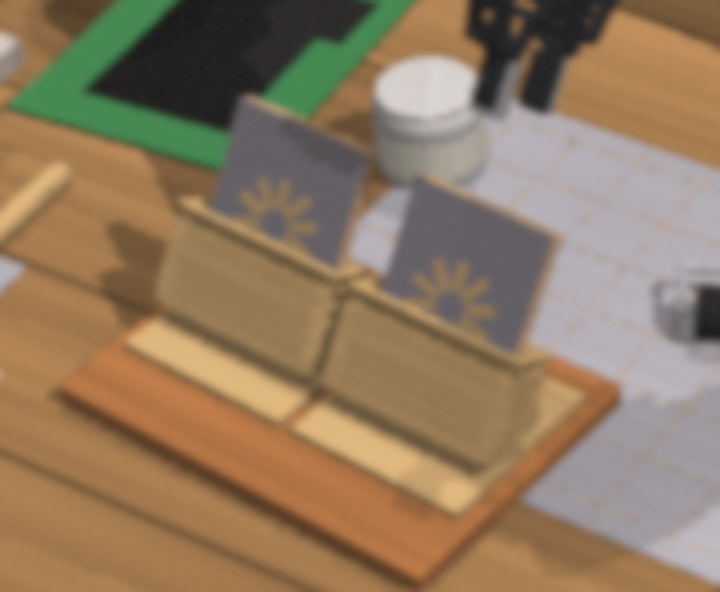

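View pics/top_e.png

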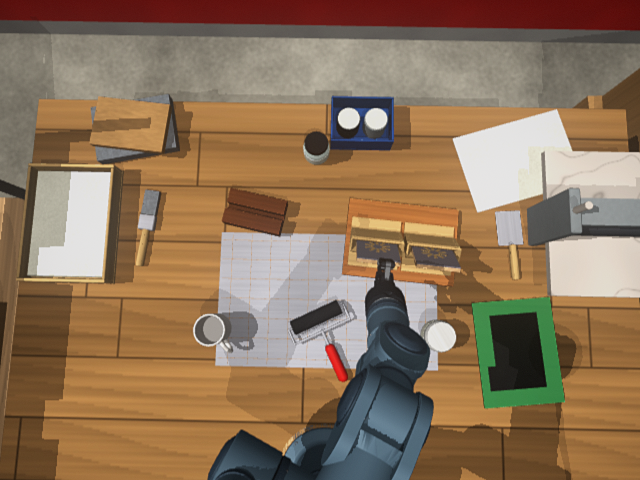

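Both blocks stand level in the rack at crop (295,190) and (470,260). The gripper is clear and everything else is where it was, so I hand in.

```bash
python3 -c "
from cell import bot
print(bot.sense()['joint_vel'],bot.sign_off())"
```

```text
the job is handed in; nothing more can be done
[-0.00234351 -0.00482374  0.00483692  0.00180268 -0.00018057  0.00243169] None
```

The printing block is out of the drying stand and all the way down in the free holder. I gripped it by its upper part, tilted it 30 degrees and held it all the way down. I released it only after about 19 N of contact force at the bottom of the slot, and handed in at about 12 s.

**Last checks:**
- **Depth:** at contact the tool was 87.8 mm up the slot, against 87.6 mm expected for a block fully home. After release the block's top edge measured 141–142 mm from the slot floor in both fixed cameras, which fits a 140 mm block within their accuracy. It stands level with its neighbour in the picture.
- **Lean after release:** the block settled about 3 mm back onto the slot's lower wall, tilting under 2 degrees. That is within the slot's clearance.
- **Other things:** the other block, ink jar, ink can and mug were found within about 5 mm of where they started, which is about the finder's accuracy. The brush and ink knife I only compared by eye, and they look unmoved.
- **Robot:** the gripper was about 58 mm clear of the block, with only about 1 N on the wrist.

**Checks that disagreed:**
- **Brayer:** the final finder reading put it at (570, -474), which looks like a false detection on the ink knife. The top picture shows it unmoved on the mat.
- **Sideways alignment:** before insertion the cameras differed by up to 3 mm across the slot. They agreed within 1 mm once the block was in the mouth, and it went in with almost no force.

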